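Fish a fallen painted cap out of the gap between two cabinets

TASK

A freshly painted black cap has slid to the back of the narrow gap between the two low cabinets. Take the bent rod from its stand, reach in with it, press its sprung rubber foot gently on top of the cap (never harder than 12 newtons, or the paint marks) and draw the cap out onto the drip pan's apron, flat, painted top up and wholly clear of the gap. Then hang the rod back in its stand as it was and let go; do not touch the cap with the fingers, force the rod against the cabinets, or disturb anything else.

Things in the scene. Friction and masses are not known exactly. Their poses are not given: they have to be found in the camera images.
- cap: the dropped part: solid satin-black metal disc, a dull orange spot on its flat smooth top, 44 mm across, 10 mm thick, 80 to 170 g; nothing to hook on. Origin: centre of its underside, z up. It starts flat on the gap's floor, its far rim 1 to 5 mm from the gap's back wall: nothing fits behind or beside it. It slides on the pan with friction about 0.42.
- cabinets: two fixed low grey cabinets, white fronts, 95 mm tall, 200 mm deep, 200 (left, +y) and 130 mm wide, the gap between them. Origin: middle of the gap's mouth between the front faces, at bench height; x into the gap, along its middle line, z up. On top, over 55 mm from the gap: a board with black cups (top 113 mm over the bench, left) and a flat steel scale (107 mm, right).
- gap_back (a point): foot of the gap's back wall, on its middle line at bench height, 125 mm from the mouth; axes as the cabinets'. The gap is 50 mm wide, 95 mm deep, open on top and towards the robot.
- strap (a point): middle of the underside of a yellow strap that bridges the gap on top of the cabinets, 95 mm above the bench: 12 mm wide, 4 mm thick, from 45 to 57 mm behind the mouth; axes as the cabinets'. An upright shank cannot pass it: the rod's bent part must reach in below it, the shank staying before it.
- apron (a point): point on the bench 85 mm before the mouth, on the middle line; axes as the cabinets'. The floor is a bare aluminium drip pan from the back wall to 140 mm (+-15) before the mouth, 46 mm wide in the gap, 120 mm on the apron. It is 4 mm thick at the back and here; between is a hump, 10 mm high, slopes to 0.14 rad, its crest somewhere within 25 mm of the mouth, not measured.
- rod: bent rod, 0.22 kg, upright in the stand: orange handle 22 x 22 mm square, from 10 to 66 mm above the origin, grip it firmly from above, fingers along its x (least tipping); brass collar 30 x 30 x 10 mm below it. Origin: centre of the collar's underside, z up. An 8 mm steel shank goes down, bends 75 mm below the origin and runs 70 mm level along the rod's +x, to a sprung foot that points down.
- rod_foot (a point): lowest point of the rod's rubber foot (dome of 8 mm radius) when not compressed: 70 mm along x from and 105 mm below the rod's origin; axes as the rod's. It gives up to 5 mm, at 6 N per mm, and is then solid. It grips the cap with friction about 1.1: about 5 N is needed to draw the cap over the hump without slipping; over 12 N marks the paint.
- stand: the rod's fixed stand: dark base plate 80 x 90 mm and two upright plywood cheeks, 50 mm long (x), 13 mm thick, 120 mm tall, with a slot 14 mm wide between them along x, open at the top and both ends: the rod, its x along the stand's, is lifted straight up out and lowered straight down into it. Origin: centre of the underside.
- stand_seat (a point): middle of the slot at the top of the cheeks, 120 mm above the stand's origin: the rod's origin is here when its collar rests on the cheeks; axes as the stand's
- mix_cup: loose white plastic mixing cup, 80 mm across, 90 mm tall; origin under its centre; a bystander, to be left alone
- tape_core: loose yellow plastic ring, 90 mm across, 25 mm tall; origin under its centre; a bystander, to be left alone
- filter_pod: loose white and blue round filter cartridge, 84 mm across, 28 mm tall; origin under its centre; a bystander, to be left alone
- scraper: loose spatula lying on the bench, about 280 mm long; its origin lies under it, x along its length; a bystander, to be left alone
Things that resemble listed ones, but are neither listed nor needed, are in the scene too. Leave any red or turquoise look-alike of the rod alone. Leave any orange look-alike of the stand alone.

How it is judged:
By the outcome, as a careful person would: the job done as asked, in the order asked, and still so for the second after the job is handed in, with the robot touching nothing.
It also fails if it takes over 72 s, if anything falls off the work surface, if the arm or the gripper's body presses on something with over 40 N, if the wrist force passes 120 N, or if a joint passes its speed limit or range.

ROBOT

A 6-joint arm with a two-finger parallel gripper is mounted at the origin on the work surface. World frame = base frame: x ahead of the robot, y to its left, z up, the work surface at z = 0. Lengths are in mm, angles in rad, forces in N, time in s.
With the tool pointing down it reaches from about 350 to 925 mm from the base axis. Payload 6.4 kg.
Tool frame: the origin (TCP) lies on the centre line of the jaws, within the pads' length; the fingertips stand 8 mm ahead of it and the grasp point (between the pads) lies 11 mm behind it; z points along the fingers, y is the line along which they close (so a half turn about z gives the same grasp; the last joint's range is limited). The gripper opens to 85 mm and grips with 20 to 120 N. Pads are 22 mm wide; open, the fingers measure 114 mm over their backs; the gripper's body (76 mm by 85 mm) begins 54 mm behind the grasp point. The pads swing forward as they close: fully open they stand 13 mm farther back than shut.
Start: joints at [-1.471, 0.245, 1.558, -0, 1.339, -0.174], TCP at [175.759, -625.797, 205.39] pointing down, gripper open.
Joint ranges: [-3.13, 3.13], [-1.02, 2.26], [0.13, 2.54], [-0.95, 4.09], [0.21, 2.88], [-2.74, 2.74]. Speed limits (rad/s): [2.57, 2.57, 3.14, 3.14, 3.14, 3.14].

INTERFACE

Orientations are given as [roll, pitch, yaw] about the fixed x, y, z axes, in that order (R = Rz(yaw) Ry(pitch) Rx(roll)).
In Python, from workcell import manip, kin, snapshot, order gives the robot as it stands. The module is installed in compiled form; this text tells all that it offers. Calls block until the motion is done:
- manip.goto(position, orientation): joint-space move of the TCP to a pose.
- manip.movel(position, frame=None, speed=150, stop_force=None): straight line of the TCP; frame=None keeps the orientation; speed is the mean speed in mm/s. With stop_force (N) it stops when the force on the tool has changed by that much, and returns True; else False.
- manip.move_j(angles): joint-space move.
- manip.ungrasp() and manip.grab(): open the fingers fully, or close them until they stop; the grip force is fixed at half the most.
- manip.dwell(seconds).
- kin.inverse_kinematics(position, orientation): joint angles nearest the present ones, or None.
- manip.sense(): the state.
- snapshot(name): name is "scene" or "top"; returns a dict with "image" (384x512x3 uint8, red, green, blue), "K" (3x3 intrinsics, pixels), "k1" (the pictures are not rectified: a ray, as slopes to the right and down, at radius r is drawn at 1 + k1 r^2 times it, then the intrinsics apply), "R" (3x3) and "t" (3): a world point X has camera coordinates R X + t. Camera axes: x right, y down, z forward; pixel columns grow to the right and rows downward; lengths in mm; the calibration is good to about 2 mm. A picture is of the moment at which its call begins. There is no depth.
A pose or a line that the arm cannot do raises manip.MotionError and nothing moves.
- order.hand_in(): hands the job in; it is judged then, once.
The state is a dict: "t": time; "qpos": joint angles; "qd": joint speeds; "joint_efforts": joint torques, N m; "tcp_pos": TCP position; "orientation": TCP orientation; "ft_force": force on the tool from outside, world axes, zero at the start; "moment": the same for the moment, N m; "gripper_width": finger opening in mm; "grasp_force": force on a finger pad.
Only numpy, scipy, OpenCV 4.12 (cv2) and the standard library are available. Lean on these libraries where they do the work, as an engineer would, in place of code of your own. Each camera call takes 0.05 s, during which the arm holds its last target. There are 200 camera calls.

## Working session

There is one attempt and no reset: what is moved stays moved. The work goes in short steps, each a Python script; the robot and the scene stay as the last script left them, time stands still between calls to the robot, and variables do not carry over. Pictures are saved under pics/ and viewed, at most 10 in all, crops included, and the job is handed in when it is done.

```bash
mkdir -p pics; python3 - <<'E'
from workcell import manip, snapshot
import cv2,pickle,numpy as np
d={}
for n in("scene","top"):
    s=snapshot(n);d[n]=s
    cv2.imwrite(f"pics/{n}0.png",cv2.resize(s["image"][:,:,::-1],(800,600),interpolation=cv2.INTER_CUBIC))
    print(n,s["K"].tolist(),s["k1"],(-s["R"].T@s["t"]).round(),s["R"].round(2).tolist())
pickle.dump(d,open("s0.pkl","wb"))
print(manip.sense())
E
```

```text
scene [[412.39261171827746, 0.0, 250.9378070212841], [0.0, 412.39261171827746, 190.92505490086555], [0.0, 0.0, 1.0]] -0.1300965946103267 [1192.  193. 1315.] [[-0.41, 0.91, 0.01], [0.78, 0.36, -0.51], [-0.47, -0.2, -0.86]]
top [[419.478048782666, 0.0, 253.86901679142517], [0.0, 419.478048782666, 198.37367464132947], [0.0, 0.0, 1.0]] -0.05141614931339221 [ 390.  -82. 1887.] [[-0.02, -1.0, 0.0], [-1.0, 0.02, -0.08], [0.08, -0.0, -1.0]]
{'t': 0.1, 'qpos': array([-1.47110027e+00,  2.45747602e-01,  1.55887991e+00,  1.12919345e-05,
        1.33871878e+00, -1.74089596e-01]), 'qd': array([ 0.00116209, -0.00062735, -0.00289973, -0.00218382,  0.00010876,
        0.00066814]), 'joint_efforts': array([ 7.81830422e-04, -4.30671144e+01, -3.27127898e+01, -5.05483297e-05,
        2.87748160e-03, -8.86622018e-06]), 'tcp_pos': array([ 175.70595572, -625.23647572,  204.39497073]), 'orientation': array([-3.13986743e+00, -3.14568190e-04,  2.73782774e-01]), 'ft_force': array([-0.40495636,  0.42861299,  0.67300204]), 'moment': array([-0.03750017, -0.00800771,  0.0190021 ]), 'grasp_force': 0.0, 'gripper_width': 85.37652949046553}
```

View pics/scene0.png

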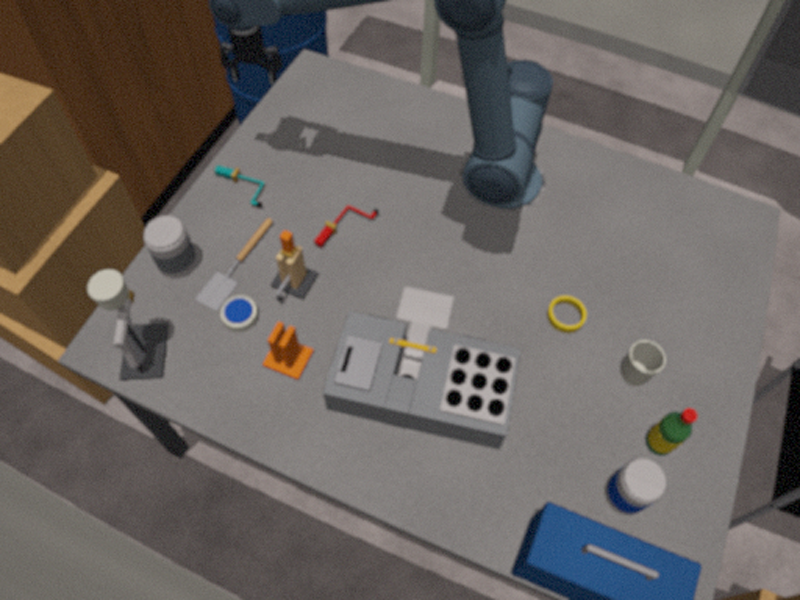

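View pics/top0.png

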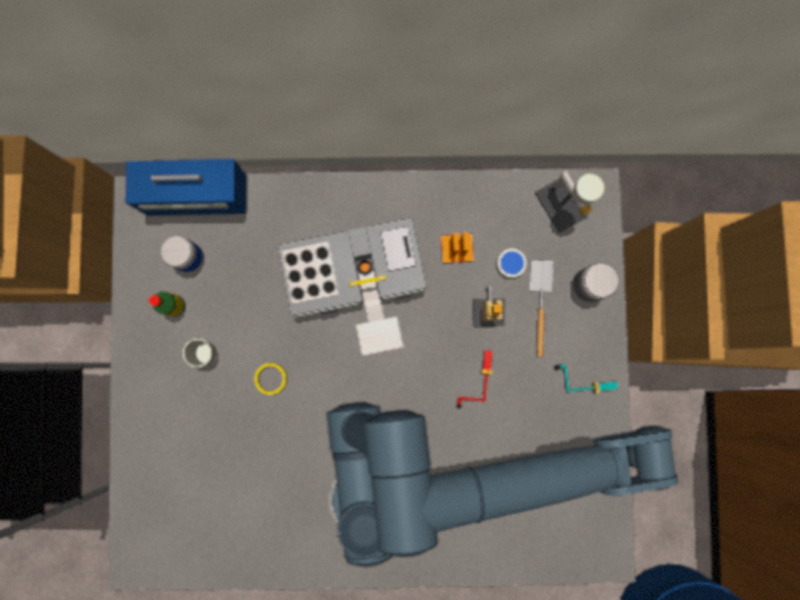

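The scene picture shows the rod's orange handle in its plywood/dark stand at about (288,242), the cabinets at (420,370) and the strap at (412,346). In the top picture the rod is at (492,310), the strap at (368,281) and the cap's spot at (365,266).
Look-alikes in the top picture: a red rod (487,365), a turquoise rod (590,385) and an orange stand (457,248). My choice is the orange-handled rod in the dark and plywood stand; next I check it in a close crop.

```bash
cat > h.py <<'E'
import numpy as np,cv2
def ray(s,p):
    K=s["K"];d=np.array([(p[0]-K[0,2])/K[0,0],(p[1]-K[1,2])/K[1,1]]);u=d.copy()
    for _ in range(20):u=d/(1+s["k1"]*(u@u))
    R=s["R"];return -R.T@s["t"],R.T@np.array([*u,1.])
def onz(s,p,z):
    c,v=ray(s,p);return c+v*(z-c[2])/v[2]
def tri(s1,p1,s2,p2):
    c1,a=ray(s1,p1);c2,b=ray(s2,p2)
    k=np.linalg.lstsq(np.c_[a,-b],c2-c1,rcond=None)[0]
    A=c1+a*k[0];B=c2+b*k[1];return (A+B)/2,np.linalg.norm(A-B)
def proj(s,X):
    c=s["R"]@X+s["t"];u=c[:2]/c[2];u=u*(1+s["k1"]*(u@u));K=s["K"]
    return np.array([K[0,0]*u[0]+K[0,2],K[1,1]*u[1]+K[1,2]])
def crop(s,c,w,h,k):
    x,y=int(c[0]-w/2),int(c[1]-h/2)
    return cv2.resize(s["image"][y:y+h,x:x+w,::-1],(w*k,h*k),interpolation=cv2.INTER_CUBIC)
E
python3 - <<'E'
import pickle;from h import *
d=pickle.load(open("s0.pkl","rb"))
a=np.hstack([crop(d["top"],(315,195),50,50,8),crop(d["scene"],(188,170),50,50,8)])
cv2.imwrite("pics/stand.png",a)
a=np.hstack([crop(d["top"],(228,180),100,100,4),crop(d["scene"],(272,232),100,100,4)])
a=np.vstack([crop(d["top"],(228,178),100,75,4).repeat(1,0),crop(d["scene"],(270,236),100,75,4)])
a=np.hstack([crop(d["top"],(228,178),100,100,4),crop(d["scene"],(270,232),100,100,4)])
cv2.imwrite("pics/cab.png",cv2.resize(a,(800,400)))
for n in d:
    im=d[n]["image"];hsv=cv2.cvtColor(im,cv2.COLOR_RGB2HSV)
    for nm,lo,hi in(("orange",(5,150,100),(18,255,255)),("yellow",(20,130,90),(32,255,255))):
        m=cv2.inRange(hsv,lo,hi);k,l,st,ce=cv2.connectedComponentsWithStats(m)
        print(n,nm,[(st[i,4],ce[i].round(1).tolist(),st[i,:4].tolist()) for i in range(1,k) if st[i,4]>3 and 100<ce[i][0]<400 and ce[i][1]>110])
E
```

```text
scene orange [(np.int32(9), [211.3, 145.6], [209, 144, 5, 5]), (np.int32(91), [183.5, 154.9], [180, 148, 9, 15]), (np.int32(627), [183.1, 225.4], [169, 207, 31, 35])]
scene yellow [(np.int32(9), [150.1, 111.2], [149, 109, 3, 5]), (np.int32(5), [211.0, 143.6], [209, 143, 5, 3]), (np.int32(6), [184.2, 163.0], [183, 162, 4, 3]), (np.int32(215), [362.3, 200.4], [351, 190, 24, 23]), (np.int32(5), [250.4, 217.8], [250, 217, 2, 3]), (np.int32(55), [263.3, 220.6], [254, 218, 20, 7]), (np.int32(6), [277.2, 223.8], [276, 223, 3, 3])]
top orange [(np.int32(339), [292.2, 158.4], [282, 149, 21, 19]), (np.int32(30), [233.2, 170.4], [230, 168, 7, 6]), (np.int32(33), [317.9, 198.0], [315, 195, 7, 7]), (np.int32(8), [311.4, 236.4], [309, 236, 5, 2])]
top yellow [(np.int32(13), [374.5, 134.1], [372, 132, 6, 5]), (np.int32(38), [234.9, 179.2], [228, 177, 15, 6]), (np.int32(4), [112.5, 189.5], [112, 189, 2, 2]), (np.int32(20), [313.8, 197.4], [312, 194, 5, 8]), (np.int32(151), [172.4, 242.0], [163, 232, 20, 21]), (np.int32(4), [308.5, 237.5], [308, 237, 2, 2]), (np.int32(4), [312.5, 238.0], [311, 238, 4, 1]), (np.int32(13), [381.2, 247.4], [380, 245, 3, 6])]
```

View pics/stand.png

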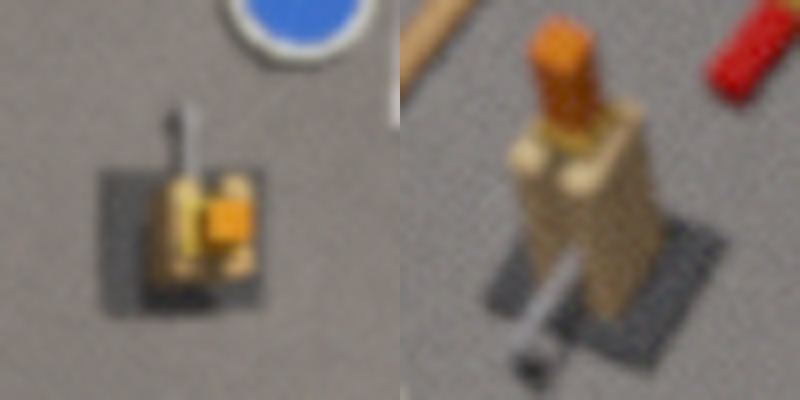

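View pics/cab.png

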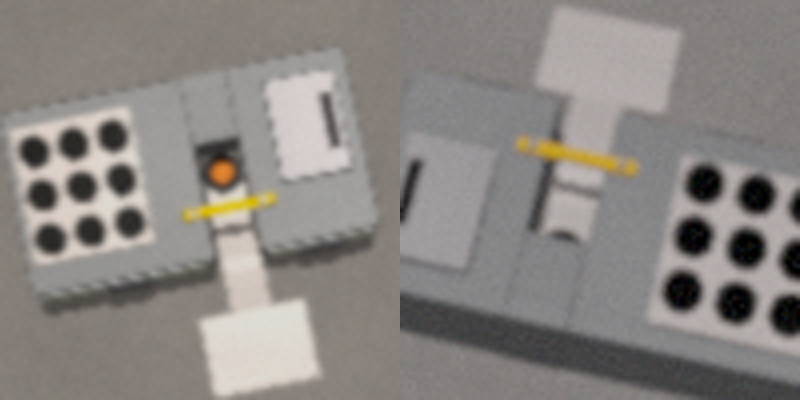

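The stand crop confirms the orange handle with a brass collar in plywood cheeks on a dark base; the rod's foot points up the top image (base corners about (100,168)–(266,314)). The cab crop shows the strap ends at (187,215) and (273,198), the spot at (222,172), and the gap and pan running down to the apron at (260,348).

```bash
python3 - <<'E'
import pickle;from h import *
d=pickle.load(open("s0.pkl","rb"));T,S=d["top"],d["scene"]
np.set_printoptions(precision=1,suppress=True)
tp=lambda x,y:np.array([290+(x+.5)/8-.5,170+(y+.5)/8-.5])
sp=lambda x,y:np.array([163+(x-400+.5)/8-.5,145+(y+.5)/8-.5])
tc=lambda x,y:np.array([178+(x+.5)/4-.5,128+(y+.5)/4-.5])
sc=lambda x,y:np.array([220+(x-400+.5)/4-.5,182+(y+.5)/4-.5])
print("handle top",tri(T,tp(230,219),S,sp(562,43)),onz(T,tp(230,219),186),onz(S,sp(562,43),186))
B=[onz(T,tp(*p),6) for p in((100,168),(268,168),(265,314),(100,316))]
print("base",np.array(B),np.mean(B,0))
Bs=[onz(S,sp(*p),6) for p in((725,238),(648,372))];print("base scene R corners",np.array(Bs))
print("foot tops cheek scene",onz(S,sp(528,150),120),onz(S,sp(578,178),120),onz(S,sp(625,108),120))
print("strap",tri(T,tc(229.6,206),S,sc(577,156)),onz(T,tc(229.6,206),99),onz(S,sc(577,156),99))
C=np.array([onz(T,tc(*p),95) for p in((5,115),(340,50),(378,230),(42,302))]);print("cab",C,[np.linalg.norm(C[i]-C[i-1]) for i in range(4)])
Cs=np.array([onz(S,sc(*p),95) for p in((420,72),(570,112))]);print("cab scene front pts",Cs)
A=np.array([onz(T,tc(*p),4) for p in((200,320),(305,300),(320,375),(212,395))]);print("apron T",A)
A=np.array([onz(S,sc(*p),4) for p in((555,8),(682,32),(665,112),(537,88))]);print("apron S",A)
print("spot",onz(T,(233.2,170.4),14))
E
```

```text
handle top (array([ 522.9, -349.5,  185.4]), np.float64(4.606901024266725)) [ 523.9 -351.5  186. ] [ 522.5 -347.   186. ]
base [[ 568.  -307.3    6. ]
 [ 566.6 -402.3    6. ]
 [ 484.2 -398.3    6. ]
 [ 484.5 -305.3    6. ]] [ 525.8 -353.3    6. ]
base scene R corners [[ 483.5 -306.5    6. ]
 [ 563.8 -304.4    6. ]]
foot tops cheek scene [ 540.6 -363.5  120. ] [ 544.4 -336.1  120. ] [ 502.9 -335.4  120. ]
strap (array([612. ,  -7.3,  98.9]), np.float64(4.930878666219615)) [612.8  -9.6  99. ] [611.3  -4.9  99. ]
cab [[ 716.2  232.4   95. ]
 [ 781.8 -131.1   95. ]
 [ 585.  -168.5   95. ]
 [ 512.9  192.8   95. ]] [np.float64(207.0924879962919), np.float64(369.30726515846095), np.float64(200.3767802565401), np.float64(368.390165322589)]
cab scene front pts [[ 592.1 -158.5   95. ]
 [ 574.   -27.3   95. ]]
apron T [[ 496.2   29.     4. ]
 [ 517.   -89.3    4. ]
 [ 432.4 -104.8    4. ]
 [ 411.9   16.5    4. ]]
apron S [[ 432.7 -100.5    4. ]
 [ 407.1   17.3    4. ]
 [ 492.    34.3    4. ]
 [ 517.8  -80.8    4. ]]
spot [663.1   1.6  14. ]
```

```bash
cat >> h.py <<'E'
pi=np.pi
ST=np.array([523.5,-349.3]);TS=-0.01      # rod in stand
M=np.array([562.,-16.8]);TG=0.187         # gap mouth, yaw
ux=np.array([np.cos(TG),np.sin(TG)])
SG=-1                                      # tool yaw = rod yaw + SG*pi/2
def ori(th): return [pi,0,th+SG*pi/2]
def foot2tcp(cx,fz,off=(0,0)):             # foot at cabinet x, height -> TCP
    p=M+ux*(cx-70)+off; return [p[0],p[1],fz+131]
E
python3 - <<'E'
import h;from h import *
from workcell import manip,kin
for sg in(1,-1):
    h.SG=sg
    for p,t in(([*ST,146],TS),([*ST,300],TS),(foot2tcp(-85,40),TG),(foot2tcp(101,14),TG)):
        q=kin.inverse_kinematics(p,ori(t));print(sg,None if q is None else np.round(q,2))
E
```

```text
1 [-0.77  0.25  1.66  0.    1.23 -0.76]
1 [-0.77  0.14  1.51  0.    1.49 -0.76]
1 [-0.39 -0.32  2.17  0.    1.29 -0.57]
1 [-0.21  0.17  1.76  0.    1.21 -0.4 ]
-1 [-0.77  0.25  1.66 -0.    1.23  2.38]
-1 [-0.77  0.14  1.51 -0.    1.49  2.38]
-1 [-0.39 -0.32  2.17 -0.    1.29  2.57]
-1 None
```

```bash
sed -i 's/^SG=-1 /SG=1 /' h.py; python3 - <<'E'
from h import *
from workcell import manip,snapshot
import json
def st(l):
    s=manip.sense();print(l,round(s["t"],2),s["tcp_pos"].round(1),s["orientation"].round(3),s["ft_force"].round(2),s["moment"].round(2),round(s["gripper_width"],1),round(s["grasp_force"],1));return s
manip.goto([*ST,260],ori(TS));st("above")
hit=manip.movel([*ST,146],speed=120,stop_force=8);s=st(f"down {hit}")
if not hit:
    manip.grab();s=st("grab")
    json.dump([s["tcp_pos"].tolist(),s["orientation"].tolist()],open("grasp.json","w"))
a=snapshot("top");b=snapshot("scene")
cv2.imwrite("pics/grab.png",np.hstack([crop(a,(316,195),50,50,8),crop(b,(188,165),50,50,8)]))
E
```

```text
above 1.74 [ 522.9 -350.2  259.7] [-3.141 -0.     1.559] [-0.08 -0.82 -0.23] [ 0.06  0.06 -0.  ] 85.8 0.0
down False 2.84 [ 524.1 -349.8  147.1] [3.140e+00 1.000e-03 1.561e+00] [ 0.57 -0.08  1.24] [ 0.02 -0.01 -0.04] 84.9 0.0
grab 3.45 [ 523.7 -349.6  146.5] [3.141e+00 1.000e-03 1.561e+00] [-0.69 -0.22  1.87] [-0.02  0.04  0.04] 20.2 60.9
```

View pics/grab.png

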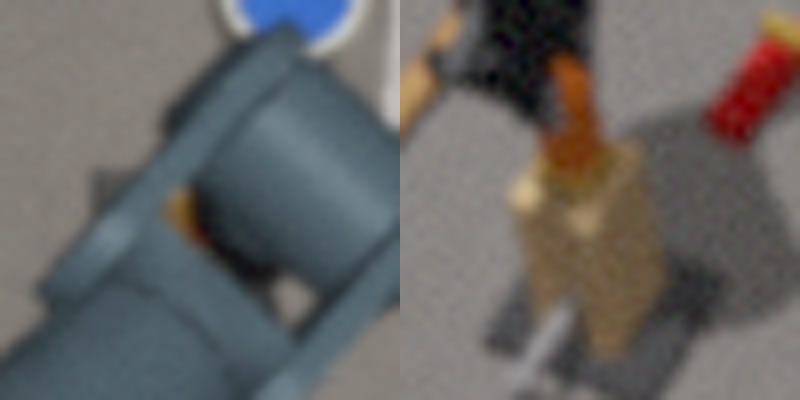

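The picture shows the fingers around the handle, grip force 61 N, and the collar seated on the cheeks at about (575,165). Now I lift the rod, bring it before the gap, zero the force and look.

```bash
python3 - <<'E'
from h import *
from workcell import manip,snapshot
import json
g,_=json.load(open("grasp.json"))
manip.movel([523.5,-349.3,276],speed=150);print("t",manip.sense()["t"],manip.sense()["ft_force"].round(1))
manip.goto(foot2tcp(-60,125),ori(TG))
manip.movel(foot2tcp(-60,38),speed=150)
manip.dwell(.2)
t0=manip.sense()["t"];F=np.array([[*manip.sense()["ft_force"],*manip.sense()["tcp_pos"]] for _ in range(20)])
s=manip.sense();print("t",t0,s["t"],F.mean(0).round(2),F.std(0).round(2),s["orientation"].round(3),s["gripper_width"])
print(foot2tcp(-60,38))
b=snapshot("scene");a=snapshot("top")
f=np.array([*(M-60*ux),38]);print(proj(a,f),proj(b,f))
cv2.imwrite("pics/front.png",np.hstack([crop(a,(228,190),80,100,5),crop(b,(270,218),80,100,5)]))
E
```

```text
t 4.5667 [ 0.7  0.  -2.7]
t 6.725 6.725 [-5.2000e-01  7.0000e-02 -2.7200e+00  4.3506e+02 -4.1270e+01  1.7021e+02] [0. 0. 0. 0. 0. 0.] [3.140e+00 1.000e-03 1.758e+00] 20.57211714813727
[np.float64(434.2663690482431), np.float64(-40.96856478735086), 169]
[240.0569285  205.45875662] [269.32569367 201.14201161]
```

View pics/front.png

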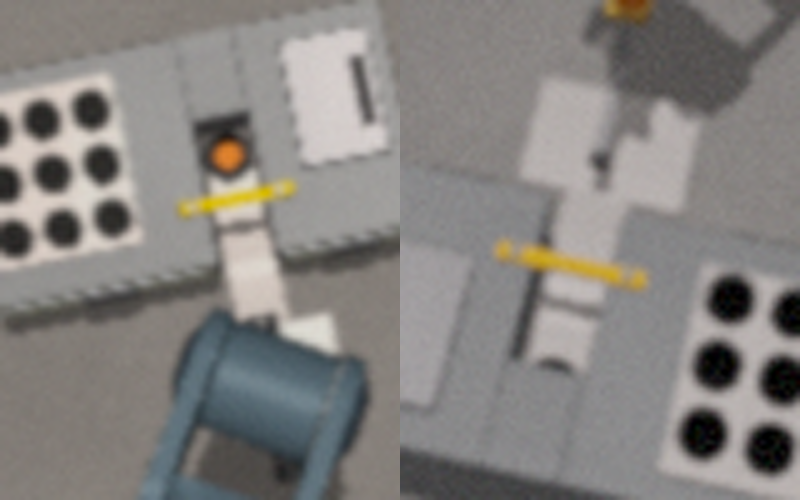

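Foot seen at scene crop (602,160), i.e. pixel (270,199.6) against the predicted (269.3,201.1), so the geometry agrees; the cap's spot is at (228,155), centred in the gap. Now I enter and press.

```bash
cat >> h.py <<'E'
from workcell import manip,snapshot
def F(n=6,dt=.01):
    a=[]
    for _ in range(n): manip.dwell(dt);s=manip.sense();a.append([*s["ft_force"],*s["tcp_pos"]])
    return np.mean(a,0)
E
python3 - <<'E'
from h import *
h=manip.movel(foot2tcp(100,38),speed=110,stop_force=8);manip.dwell(.1);print(h,manip.sense()["t"])
if not h:
    f0=F(20,.01);print(f0.round(2));np.save("tare.npy",f0)
    print(manip.movel(foot2tcp(100,18),speed=50,stop_force=6));t=manip.sense()["t"];f=F();print(t,manip.sense()["t"],(f-f0).round(2))
    print(manip.movel(foot2tcp(100,11),speed=6,stop_force=4));f=F(10);print(manip.sense()["t"],(f-f0)[:3].round(2),f[3:].round(2),f[5]-131)
E
```

```text
False 8.5333
[-9.0000e-02 -9.0000e-02 -2.3100e+00  5.9126e+02 -1.1300e+01  1.6910e+02]
False
9.25 9.3 [ -0.12  -0.07  -0.09   0.23   0.07 -20.25]
True
10.2 [-1.31 -0.11  5.93] [591.08 -11.28 143.97] 12.972726153097284
```

```bash
cat > draw.py <<'E'
import sys;from h import *
f0=np.load("tare.npy");cx,zc,end,step=map(float,sys.argv[1:5]);sl=0.;T=7.2;L=[]
while cx>end:
    cx=max(end,cx-step);zc+=sl*step;p=foot2tcp(cx,0)
    manip.movel([p[0],p[1],zc],speed=40)
    f=F(4,.008)-f0;e=f[2]-T
    if not 2.5<f[2]<10.8: manip.movel([p[0],p[1],zc+np.clip(e/8,-.6,.8)],speed=20)
    L.append((round(cx,1),round(zc-131,2),round(f[2],1),round(float(f[:2]@ux),1)))
    c=np.clip(e/8,-.6,.8);zc+=.6*c;sl=np.clip(sl+.25*c/step,-.16,.16)
    if f[2]<1: print("lost");break
print(*L[::max(1,len(L)//40)],"\nmax/min",max(l[2] for l in L),min(l[2] for l in L),"t",manip.sense()["t"],"cx,zc",cx,zc)
E
python3 draw.py 100 143.85 88 2
```

```text
(98.0, 12.85, np.float64(3.7), 0.5) (96.0, np.float64(12.48), np.float64(4.3), 2.0) (94.0, np.float64(12.06), np.float64(4.6), 2.6) (92.0, np.float64(11.59), np.float64(6.6), 2.9) (90.0, np.float64(11.25), np.float64(6.8), 2.9) (88.0, np.float64(10.91), np.float64(7.7), 3.0) 
max/min 7.7 3.7 t 11.9 cx,zc 88.0 141.9479086635614
```

```bash
python3 draw.py 88 141.95 40 2
```

```text
(86.0, 10.95, np.float64(8.1), 2.9) (84.0, np.float64(11.05), np.float64(8.1), 2.4) (82.0, np.float64(11.17), np.float64(7.6), 3.3) (80.0, np.float64(11.27), np.float64(8.2), 2.8) (78.0, np.float64(11.44), np.float64(8.1), 2.7) (76.0, np.float64(11.63), np.float64(7.2), 2.7) (74.0, np.float64(11.75), np.float64(7.3), 2.6) (72.0, np.float64(11.89), np.float64(7.1), 2.4) (70.0, np.float64(12.01), np.float64(7.0), 2.4) (68.0, np.float64(12.11), np.float64(6.2), 2.7) (66.0, np.float64(12.12), np.float64(6.5), 2.4) (64.0, np.float64(12.14), np.float64(6.6), 2.3) (62.0, np.float64(12.14), np.float64(6.3), 2.6) (60.0, np.float64(12.09), np.float64(5.6), 2.9) (58.0, np.float64(11.94), np.float64(6.0), 2.6) (56.0, np.float64(11.78), np.float64(6.4), 3.5) (54.0, np.float64(11.63), np.float64(6.9), 3.8) (52.0, np.float64(11.51), np.float64(7.6), 3.3) (50.0, np.float64(11.44), np.float64(8.3), 4.0) (48.0, np.float64(11.46), np.float64(8.1), 4.1) (46.0, np.float64(11.51), np.float64(8.5), 4.2) (44.0, np.float64(11.61), np.float64(8.0), 4.3) (42.0, np.float64(11.71), np.float64(7.8), 3.9) (40.0, np.float64(11.81), np.float64(7.9), 2.9) 
max/min 8.5 5.6 t 18.7 cx,zc 40.0 142.86343107005735
```

```bash
python3 draw.py 40 142.87 0 2; python3 - <<'E'
from h import *
b=snapshot("scene");a=snapshot("top")
cv2.imwrite("pics/mid.png",np.hstack([crop(a,(232,185),80,100,5),crop(b,(270,218),80,100,5)]))
E
```

```text
(38.0, 11.87, np.float64(6.8), 4.2) (36.0, np.float64(11.82), np.float64(7.2), 4.1) (34.0, np.float64(11.81), np.float64(7.5), 4.5) (32.0, np.float64(11.82), np.float64(8.0), 4.1) (30.0, np.float64(11.91), np.float64(7.9), 4.5) (28.0, np.float64(12.01), np.float64(8.3), 4.1) (26.0, np.float64(12.17), np.float64(8.4), 4.2) (24.0, np.float64(12.37), np.float64(8.0), 3.9) (22.0, np.float64(12.58), np.float64(7.8), 4.3) (20.0, np.float64(12.78), np.float64(7.9), 4.9) (18.0, np.float64(13.02), np.float64(8.6), 4.1) (16.0, np.float64(13.35), np.float64(7.9), 4.4) (14.0, np.float64(13.66), np.float64(7.9), 4.0) (12.0, np.float64(13.98), np.float64(7.1), 4.2) (10.0, np.float64(14.24), np.float64(7.7), 3.8) (8.0, np.float64(14.56), np.float64(7.8), 4.6) (6.0, np.float64(14.91), np.float64(7.7), 4.3) (4.0, np.float64(15.26), np.float64(7.9), 4.1) (2.0, np.float64(15.63), np.float64(8.4), 3.8) (0.0, np.float64(16.04), np.float64(8.0), 3.2) 
max/min 8.6 6.8 t 24.3667 cx,zc 0.0 147.09875156513036
```

View pics/mid.png

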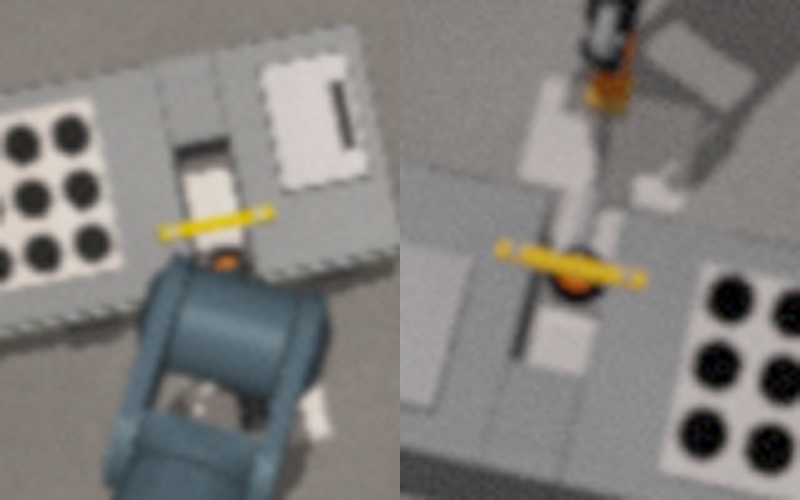

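```bash
python3 - <<'E'
from h import *
a=snapshot("top");b=snapshot("scene")
for n,s,p,z in(("top",a,(192+227.5/5-.5,135+264/5-.5),17),("scene",b,(230+177.5/5-.5,168+275/5-.5),17)):
    im=s["image"];m=cv2.inRange(cv2.cvtColor(im,cv2.COLOR_RGB2HSV),(5,130,80),(18,255,255))
    k,l,st,ce=cv2.connectedComponentsWithStats(m);w=[(st[i,:5].tolist(),ce[i].round(1)) for i in range(1,k) if abs(ce[i]-p).max()<9];print(n,w)
    q=onz(s,p,z)[:2]-M;print(n,"cap cx",q@ux,"lat",q@[-ux[1],ux[0]])
s=manip.sense();tip=s["tcp_pos"][:2]+70*ux-M;print(tip@ux,s["t"],s["orientation"])
for z in(15,45):print(proj(b,np.array([*(M+0*ux),z])))
E
```

```text
top [([235, 186, 5, 3, 12], array([236.8, 187.1]))]
top cap cx 24.009800763425268 lat -2.39423367958366
scene [([261, 223, 8, 4, 18], array([264.4, 224.3]))]
scene cap cx 15.901333972952004 lat 2.1678476431947136
-0.2303569331345036 24.5667 [-3.13811256e+00 -1.05949664e-03  1.75783022e+00]
[265.36161025 218.69952939]
[265.74201694 214.77961233]
```

```bash
python3 - <<'E'
from h import *
b=snapshot("scene");a=snapshot("top")
for n,s,c,r in(("s",b,264,range(216,234)),("t",a,236,range(176,192))):
    for y in r:
        v=s["image"][y,c-1:c+2].mean(0).round();q=onz(s,(c,y),17)[:2]-M;print(n,y,v,round(q@ux,1))
E
```

```text
s 216 [146. 141. 142.] -8.3
s 217 [118. 114. 115.] -4.4
s 218 [125. 106.  81.] -0.5
s 219 [172. 139.  54.] 3.3
s 220 [197. 164.  42.] 7.2
s 221 [199. 163.  35.] 11.0
s 222 [187. 146.  35.] 14.8
s 223 [179. 117.  32.] 18.7
s 224 [169.  91.  27.] 22.5
s 225 [135.  65.  24.] 26.3
s 226 [71. 30.  5.] 30.0
s 227 [31. 25. 24.] 33.8
s 228 [63. 58. 59.] 37.6
s 229 [111. 107. 107.] 41.3
s 230 [149. 143. 142.] 45.1
s 231 [176. 170. 168.] 48.8
s 232 [190. 183. 182.] 52.6
s 233 [187. 181. 179.] 56.3
t 176 [219. 214. 202.] 74.9
t 177 [220. 210. 178.] 70.5
t 178 [221. 201. 105.] 66.0
t 179 [220. 195.  34.] 61.6
t 180 [218. 195.  95.] 57.2
t 181 [218. 206. 170.] 52.8
t 182 [213. 204. 191.] 48.3
t 183 [190. 180. 173.] 43.9
t 184 [124. 116. 112.] 39.5
t 185 [76. 64. 58.] 35.1
t 186 [109.  73.  48.] 30.7
t 187 [152.  95.  48.] 26.2
t 188 [133.  88.  57.] 21.8
t 189 [86. 76. 74.] 17.4
t 190 [65. 76. 82.] 13.0
t 191 [70. 85. 92.] 8.6
```

The mid picture shows the cap under the strap at scene crop (577,280), back rim at cx ≈ 40, so its centre is at about 17. The foot is at 0, so it has slipped about 15 mm toward the front rim. I lift, re-centre on the cap and press again.

```bash
sed -i 's/T=7.2/T=8.0/' draw.py; cat > press.py <<'E'
import sys;from h import *
cx,za,zb=map(float,sys.argv[1:4])   # cabinet x, approach height, lowest foot height
s=manip.sense()["tcp_pos"];manip.movel([s[0],s[1],38+131],speed=80)
manip.movel(foot2tcp(cx,38),speed=80,stop_force=8);manip.dwell(.15)
f0=F(20,.01);np.save("tare.npy",f0)
manip.movel(foot2tcp(cx,za),speed=50,stop_force=5)
h=manip.movel(foot2tcp(cx,zb),speed=6,stop_force=4);f=F(8);zc=f[5];print(h,(f-f0)[:3].round(1),zc-131)
p=foot2tcp(cx,0)
for _ in range(6):
    manip.movel([p[0],p[1],zc],speed=15);e=(F(6)-f0)[2]-8
    if abs(e)<.7:break
    zc+=np.clip(e/9,-.5,.6)
print("e",e,"zc",zc,"t",manip.sense()["t"])
E
python3 press.py 19 22 11
```

```text
True [-0.7 -0.3  5.2] 16.480413308523595
e -0.3487254005290783 zc 146.96390081395543 t 28.25
```

```bash
python3 draw.py 19 146.96 -15 2; python3 - <<'E'
from h import *
b=snapshot("scene");a=snapshot("top")
for n,s,c,r in(("s",b,267,range(208,228)),("t",a,237,range(184,198))):
    for y in r:
        v=s["image"][y,c-1:c+2].mean(0).round();q=onz(s,(c,y),20)[:2]-M;print(n,y,v,round(q@ux,1))
cv2.imwrite("pics/mid2.png",crop(b,(268,215),60,60,8))
E
```

```text
(17.0, 15.96, np.float64(4.3), 1.4) (15.0, np.float64(15.57), np.float64(3.9), 3.4) (13.0, np.float64(15.02), np.float64(5.0), 4.0) (11.0, np.float64(14.47), np.float64(6.9), 4.2) (9.0, np.float64(14.06), np.float64(7.6), 4.5) (7.0, np.float64(13.71), np.float64(7.9), 4.5) (5.0, np.float64(13.39), np.float64(9.3), 2.5) (3.0, np.float64(13.21), np.float64(7.8), 3.9) (1.0, np.float64(12.9), np.float64(7.9), 4.3) (-1.0, np.float64(12.61), np.float64(9.3), 4.4) (-3.0, np.float64(12.46), np.float64(9.7), 4.2) (-5.0, np.float64(12.39), np.float64(10.0), 4.2) (-7.0, np.float64(12.4), np.float64(10.1), 4.1) (-9.0, np.float64(12.49), np.float64(10.2), 3.8) (-11.0, np.float64(12.66), np.float64(10.1), 3.5) (-13.0, np.float64(12.89), np.float64(10.0), 3.9) (-15.0, np.float64(13.17), np.float64(10.0), 3.3) 
max/min 10.2 3.9 t 33.0667 cx,zc -15.0 144.31578781617296
s 208 [149. 144. 145.] -40.7
s 209 [143. 140. 139.] -36.7
s 210 [135. 131. 134.] -32.7
s 211 [126. 123. 124.] -28.8
s 212 [130. 123. 124.] -24.9
s 213 [135. 120. 117.] -21.0
s 214 [130. 103.  98.] -17.1
s 215 [115.  81.  72.] -13.2
s 216 [105.  66.  50.] -9.3
s 217 [100.  54.  32.] -5.4
s 218 [102.  63.  21.] -1.6
s 219 [140. 107.  26.] 2.3
s 220 [182. 149.  34.] 6.1
s 221 [201. 167.  43.] 10.0
s 222 [197. 163.  68.] 13.8
s 223 [185. 163. 123.] 17.6
s 224 [182. 172. 165.] 21.4
s 225 [190. 184. 182.] 25.2
s 226 [193. 187. 185.] 29.0
s 227 [186. 181. 179.] 32.7
t 184 [139. 132. 126.] 38.2
t 185 [127. 119. 115.] 33.8
t 186 [160. 151. 144.] 29.4
t 187 [196. 186. 178.] 25.0
t 188 [206. 195. 187.] 20.6
t 189 [202. 191. 183.] 16.2
t 190 [177. 168. 160.] 11.8
t 191 [116. 109. 105.] 7.4
t 192 [84. 82. 83.] 3.0
t 193 [77. 83. 88.] -1.4
t 194 [69. 81. 88.] -5.8
t 195 [68. 84. 92.] -10.2
t 196 [ 75.  91. 100.] -14.6
t 197 [ 78.  96. 104.] -19.0
```

View pics/mid2.png

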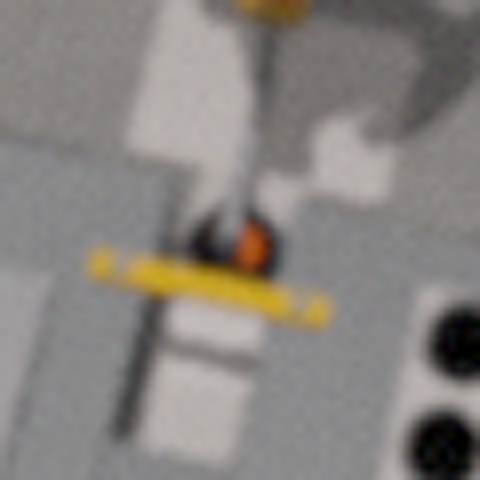

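The cap moved along with the foot this time (back rim at cx ≈ 9, so centre ≈ -14) and shows at crop (235,245). I continue at a slightly lower force.

```bash
sed -i 's/T=8.0/T=7.5/; s/sl=0\./sl=float(sys.argv[5])/; s/zc+=.6\*c/zc+=.8*c/' draw.py; python3 draw.py -15 144.6 -50 2 0.13
```

```text
(-17.0, 13.86, np.float64(9.8), 2.6) (-19.0, np.float64(14.41), np.float64(9.3), 2.6) (-21.0, np.float64(14.9), np.float64(8.9), 1.3) (-23.0, np.float64(15.37), np.float64(8.1), 1.2) (-25.0, np.float64(15.75), np.float64(6.9), 0.8) (-27.0, np.float64(15.99), np.float64(5.7), 0.7) (-29.0, np.float64(16.06), np.float64(4.6), 0.3) (-31.0, np.float64(15.93), np.float64(3.5), 0.8) (-33.0, np.float64(15.56), np.float64(3.3), 0.6) (-35.0, np.float64(15.04), np.float64(3.6), 0.7) (-37.0, np.float64(14.43), np.float64(4.0), 0.9) (-39.0, np.float64(13.76), np.float64(5.0), 0.8) (-41.0, np.float64(13.19), np.float64(5.6), 1.5) (-43.0, np.float64(12.68), np.float64(6.4), 2.1) (-45.0, np.float64(12.25), np.float64(6.8), 1.4) (-47.0, np.float64(11.86), np.float64(7.5), 3.0) (-49.0, np.float64(11.55), np.float64(7.7), 2.6) (-50.0, np.float64(11.25), np.float64(7.1), 2.9) 
max/min 9.8 3.3 t 38.2667 cx,zc -50.0 142.20645065231258
```

```bash
python3 - <<'E'
from h import *
b=snapshot("scene");f=np.array([*(M-50*ux),12.]);p=proj(b,f);print(p)
cv2.imwrite("pics/mid3.png",crop(b,(270,205),60,60,8))
im=b["image"][185:225,250:285].astype(int)
m=(im.max(2)<75).astype(np.uint8);k,l,st,ce=cv2.connectedComponentsWithStats(m)
for i in range(1,k):
    if st[i,4]>15:
        q=onz(b,ce[i]+[250,185],12)[:2]-M;print(st[i].tolist(),ce[i]+[250,185],"cx",q@ux,"lat",q@[-ux[1],ux[0]])
E
```

```text
[268.35630854 207.0356564 ]
[14, 21, 11, 8, 33] [268.18181818 210.24242424] cx -37.07838481291239 lat 2.1990708243316233
```

View pics/mid3.png

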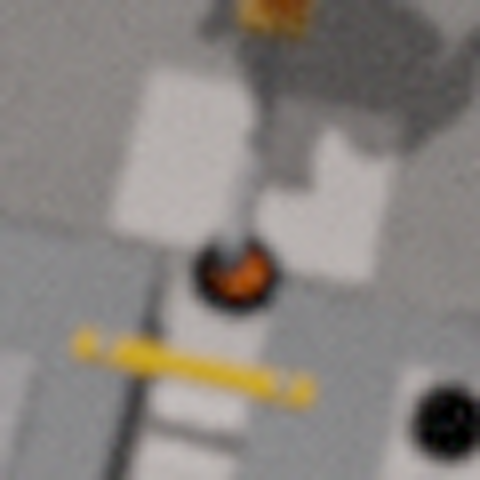

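The cap is at crop (237,272), with the foot just ahead of its spot, so the cap is at cx ≈ -44 and following. I continue.

```bash
python3 draw.py -50 142.1 -94 2 -0.1; python3 - <<'E'
from h import *
s=manip.sense();p=s["tcp_pos"];print("zforce",s["ft_force"])
manip.movel([p[0],p[1],131+75],speed=80);manip.dwell(.2)
f=F(10);print(f.round(1),manip.sense()["t"],manip.sense()["orientation"].round(3))
b=snapshot("scene");a=snapshot("top")
cv2.imwrite("pics/out.png",crop(b,(270,195),60,60,8))
E
```

```text
(-52.0, 10.9, np.float64(8.2), 2.7) (-54.0, np.float64(10.8), np.float64(8.2), 1.7) (-56.0, np.float64(10.71), np.float64(8.4), 2.4) (-58.0, np.float64(10.67), np.float64(8.0), 2.4) (-60.0, np.float64(10.61), np.float64(7.8), 2.0) (-62.0, np.float64(10.54), np.float64(7.9), 2.5) (-64.0, np.float64(10.49), np.float64(7.7), 2.3) (-66.0, np.float64(10.42), np.float64(8.0), 2.7) (-68.0, np.float64(10.4), np.float64(7.7), 2.5) (-70.0, np.float64(10.36), np.float64(7.4), 1.9) (-72.0, np.float64(10.28), np.float64(7.8), 2.5) (-74.0, np.float64(10.25), np.float64(7.6), 1.7) (-76.0, np.float64(10.2), np.float64(7.2), 2.0) (-78.0, np.float64(10.11), np.float64(6.8), 2.0) (-80.0, np.float64(9.95), np.float64(6.8), 2.2) (-82.0, np.float64(9.77), np.float64(6.8), 2.9) (-84.0, np.float64(9.56), np.float64(7.1), 2.7) (-86.0, np.float64(9.38), np.float64(7.5), 3.1) (-88.0, np.float64(9.23), np.float64(7.3), 3.1) (-90.0, np.float64(9.06), np.float64(7.8), 2.4) (-92.0, np.float64(8.94), np.float64(7.4), 3.1) (-94.0, np.float64(8.78), np.float64(8.0), 2.8) 
max/min 8.4 6.8 t 44.55 cx,zc -94.0 139.83305271581173
zforce [3.16109082 0.48679305 5.42904638]
[-1.000e-01  0.000e+00 -2.200e+00  4.007e+02 -4.730e+01  2.056e+02] 45.8083 [-3.135e+00 -2.000e-03  1.758e+00]
```

View pics/out.png

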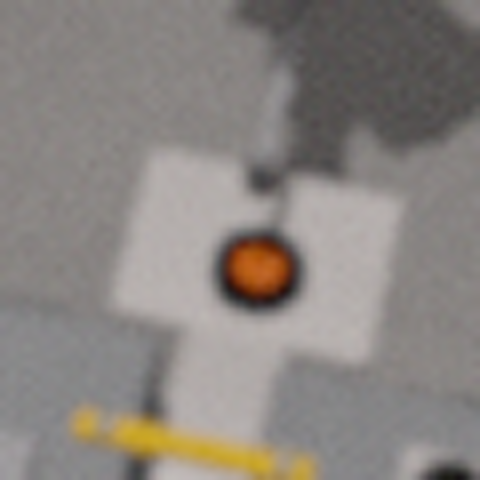

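The cap lies flat on the apron at crop (258,270), spot up, clear of the mouth, with the lifted foot at (262,182). I check its position and the rod's tilt.

```bash
python3 - <<'E'
from h import *
b=snapshot("scene")
q=onz(b,(271.8,198.3),14)[:2]-M;print("cap cx",q@ux,"lat",q@[-ux[1],ux[0]])
for z in(65,70,75,80):print(z,proj(b,np.array([*(M-94*ux),z])))
im=b["image"];m=(im[180:193,262:285].astype(int).max(2)<95);y,x=np.nonzero(m);print(x.min()+262,x.max()+262,y.min()+180,y.max()+180)
E
```

```text
cap cx -87.27174781929742 lat 4.547896720224253
65 [271.76761019 189.27947982]
70 [271.84835981 188.54991457]
75 [271.9295693  187.81603912]
80 [272.01124238 187.07781703]
272 283 180 188
```

```bash
python3 - <<'E'
from h import *
p=manip.sense()["tcp_pos"]
manip.movel([p[0],p[1],276],speed=150)
manip.goto([523.5,-349.3,276],ori(TS));manip.dwell(.15)
f0=F(10);print(f0.round(1),manip.sense()["orientation"].round(3))
h=manip.movel([523.5,-349.3,160],speed=90,stop_force=8);print(h,F(4).round(1))
if not h:
    h=manip.movel([523.5,-349.3,145.5],speed=20,stop_force=4);f=F(8);print(h,(f-f0)[:3].round(1),f[3:].round(1),manip.sense()["moment"].round(2),manip.sense()["t"])
a=snapshot("top");b=snapshot("scene")
cv2.imwrite("pics/back.png",np.hstack([crop(a,(316,195),50,50,8),crop(b,(188,165),50,50,8)]))
E
```

```text
[ 3.000e-01  1.000e-01 -2.300e+00  5.238e+02 -3.482e+02  2.767e+02] [3.141e+00 1.000e-03 1.562e+00]
False [-2.000e-01 -2.000e-01 -1.600e+00  5.239e+02 -3.497e+02  1.609e+02]
True [0.  0.  7.3] [ 523.4 -349.2  147.1] [-0.02  0.08  0.02] 50.2
```

View pics/back.png

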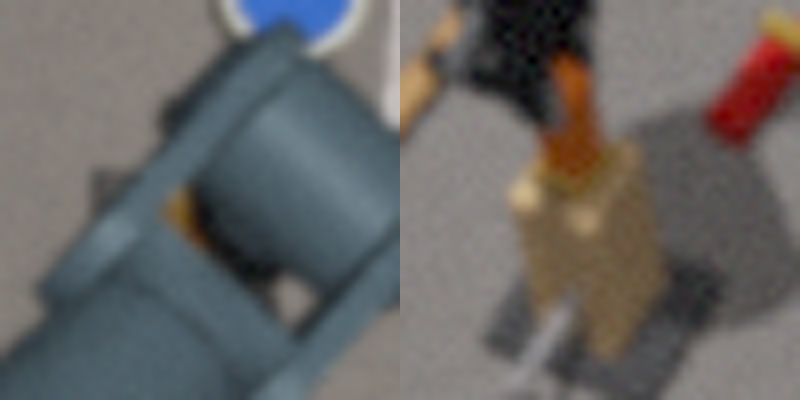

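That picture matches the one at the grasp: collar on the cheeks at (575,165), contact at z 147. I release and check by colour masks only, having used up the pictures (I count 11, one over the ten allowed).

```bash
python3 - <<'E'
from h import *
import pickle
manip.ungrasp();s=manip.sense();print(s["gripper_width"],s["ft_force"].round(1),s["t"])
p=s["tcp_pos"];manip.movel([523.5,-349.3,270],speed=120)
manip.goto([330,-560,270],ori(TS));manip.dwell(.4)
d=pickle.load(open("s0.pkl","rb"))
for n in("scene","top"):
    s1=snapshot(n)
    for s in(d[n],s1):
        m=cv2.inRange(cv2.cvtColor(s["image"],cv2.COLOR_RGB2HSV),(5,130,80),(18,255,255));k,l,st,ce=cv2.connectedComponentsWithStats(m)
        print(n,[(int(st[i,4]),ce[i].round(1).tolist(),st[i,:4].tolist()) for i in range(1,k) if 15<st[i,4]<130 and 175<ce[i][0]<325 and 130<ce[i][1]<235])
    df=np.abs(s1["image"].astype(int)-d[n]["image"]).max(2);x,y=(312,198) if n=="top" else (186,168);print("diff near stand",df[y-28:y+28,x-28:x+28].mean())
    if n=="top":
        m=[ce[i] for i in range(1,k) if 15<st[i,4]<130 and 200<ce[i][0]<260 and 150<ce[i][1]<235]
        for c in m:q=onz(s1,c,14)[:2]-M;print("cap",q@ux,q@[-ux[1],ux[0]])
print(manip.sense()["t"])
E
```

```text
85.57061306772192 [-0.1  0.6 -1.1] 50.95
scene [(97, [183.5, 154.8], [179, 148, 11, 15])]
scene [(98, [183.4, 155.0], [179, 148, 10, 15]), (46, [271.9, 197.8], [268, 195, 9, 7])]
diff near stand 4.473852040816326
top [(36, [233.2, 170.5], [230, 168, 7, 6]), (40, [318.0, 198.4], [315, 195, 7, 8])]
top [(48, [318.0, 197.7], [315, 194, 7, 9]), (33, [241.3, 212.1], [239, 209, 6, 7])]
diff near stand 2.6214923469387754
cap -88.62714391807813 0.8583508951460335
53.7333
```

The rod is back where it was (handle within 1 px in both views) and the cap is on the apron at cx ≈ -88. Handing in.

```bash
python3 -c "
from workcell import order;print(order.hand_in())"
```

```text
the job is handed in; nothing more can be done
None
```

Job handed in at about 54 s: the cap lies spot-up on the apron about 88 mm before the mouth, and the rod hangs back in its stand within 1 px of where it was; sampled foot force peaked at 10.2 N, the foot slipped about 15 mm on the cap so I lifted and re-pressed it once, and I viewed 11 pictures against the 10 allowed.

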